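Pull down the green hatch of the drinks counter with the hook pole

TASK

Pick up the blue-handled hook pole, hook it into the steel eye on top of the green hatch and swing that hatch all the way down. Touch the green hatch only with the pole, leave the amber hatch shut, and then lay the pole down on a free part of the counter.

Things in the scene. Friction and masses are not known exactly. Their poses are not given: they have to be found in the camera images.
- pole: Hook pole, 255 mm long, 0.17 kg, loose, standing on the counter hook down. Blue handle block 140 x 28 wide x 40 high, black at its rear. Origin: handle's underside at the balance point, where to grip; the handle runs from 100 behind to 40 ahead of it. x along the pole to the hook, z up. An 8 mm steel rod, axis 34 above the underside, runs ahead and bends straight down 150 ahead of the origin.
- hook (a point): Lower end of the pole's down-bent prong (8 mm thick): 150 mm ahead of the pole's origin, 7 mm above the level of the handle's underside; the rod's axis is 27 mm above it. Axes as the pole's.
- green_eye (a point): Middle of the top bar of the steel eye on the green hatch's top edge: loop of 6 mm wire in the hatch's plane, 52 mm wide inside, bar 35 mm above that edge. Hook the prong over the bar from above, behind it. Axes: y along the hinge (left seen from the robot), z from hinge to eye, x through the hatch into the locker (level when shut). Hinge line: 125 mm along -z, 185 mm above the counter.
- green_hatch (a joint): Hinge of the green hatch (190 wide x 90 high x 12 mm), upper front of a dark wood locker with a green, level, clear top 140 mm deep behind it. 0 shut (upright); grows as its top swings out to the robot and down; 1.5 rad at its stop, almost level. Down, it and its eye reach 125 mm out over the counter. Starts 0 to 0.12. A stiff hinge (0.11 N m) holds it where it is left: draw it all the way, about 1 N.
- amber_hatch (a joint): Hinge of the amber hatch of a second, equal locker beside it (either may be left or right): 0 shut, starts 0 to 0.12 rad. Leave it alone.

How it is judged:
By the outcome, as a careful person would: the job done as asked, in the order asked, and still so for the second after the job is handed in, with the robot touching nothing.
It also fails if it takes over 51 s, if anything falls off the work surface, if the arm or the gripper's body presses on something with over 40 N, if the wrist force passes 120 N, or if a joint passes its speed limit or range.

ROBOT

A 6-joint arm with a two-finger parallel gripper is mounted at the origin on the work surface. World frame = base frame: x ahead of the robot, y to its left, z up, the work surface at z = 0. Lengths are in m, angles in rad, forces in N, time in s.
With the tool pointing down it reaches from about 0.25 to 0.8 m from the base axis. Payload 3.9 kg.
Tool frame: the origin (TCP) lies between the finger pads; the fingertips stand 22 mm ahead of it and the grasp point (between the pads) lies 3 mm ahead of it; z points along the fingers, y is the direction in which the jaws open and shut (so a half turn about z gives the same grasp; the last joint's range is limited). The gripper opens to 85 mm and grips with 20 to 120 N. Pads are 22 mm wide; open, the fingers measure 114 mm over their backs; the gripper's body (76 mm by 85 mm) begins 54 mm behind the grasp point. The pads swing forward as they close: fully open they stand 13 mm farther back than shut.
Start: joints at [-1.295, 0.26, -0.138, 1.173, 0, 1.571], TCP at [0.143, -0.505, 0.253] pointing down, gripper open.
Joint ranges: [-2.78, 2.78], [-0.83, 1.72], [-1.28, 1.37], [-1.9, 2.12], [-1.57, 1.48], [-3.14, 3.14]. Speed limits (rad/s): [2.57, 2.57, 3.14, 3.14, 3.14, 3.14].

INTERFACE

Orientations are given as a rotation vector (axis times angle).
In Python, from station import ctrl gives the robot as it stands.
- The arm moves only by the shell command python3 -m crank 'ROWS' [OPENING] [FORCE]. ROWS is JSON, one flat list of numbers, 6 for each row, row after row: the shift along the world's x, y, z in m, then the turn, a rotation vector about the world's x, y, z in degrees. In form: [tx, ty, tz, ax, ay, az, tx, ty, tz, ax, ay, az, ...]. A call has 1 to 8 rows; each row is the pose to reach, as a shift and turn from the pose commanded when the call began; what a row does not reach only later rows make up. A row lasts 1/8 s, in which the tool goes at most 62.5 mm and 10.7 degrees, less where a joint would pass 70% of its speed; a pose out of reach is approached as far as the arm can. A call with a gripper value outside its range is refused whole. OPENING is the finger opening in m, from 0 to 0.0854, set as the call begins (- or left out, the last holds). The fingers move at their own pace and stop on an object; FORCE is the grip in N (left out, the last holds). Time passes only in rows, so rows that repeat a pose let the fingers close. It gives the time, the measured TCP pose, the force and the opening at its end, in the units of the state.
- ctrl.observe(): the state, without advancing time (a new reading comes with each control period).
- ctrl.get_image(name): name is "scene" or "top"; returns a dict with "color" (384x512x3 uint8, red, green, blue), "depth" (384x512 float32, m along the optical axis (not along the pixel's ray), 0 where there is no reading), "mtx" (3x3 intrinsics, pixels), "k1" (the pictures are not rectified: a ray, as slopes to the right and down, at radius r is drawn at 1 + k1 r^2 times it, then the intrinsics apply), "rvec" (rotation vector, rad) and "tvec" (3), from world to camera coordinates, as OpenCV has them. Camera axes: x right, y down, z forward; pixel columns grow to the right and rows downward; lengths in m; the calibration is good to about 2 mm. A picture is of the moment at which its call begins.
- ctrl.sign_off(): hands the job in, once; it reports no verdict.
The state is a dict: "time_s": time; "qpos": joint angles; "qvel": joint speeds; "joint_efforts": joint torques, N m; "tcp_pos": TCP position; "eef_rot": TCP orientation; "force": force on the tool from outside, world axes, zero at the start; "ft_torque": the same for the moment, N m; "width": finger opening in m.
Only numpy, scipy, OpenCV 4.12 (cv2) and the standard library are available. Lean on these libraries where they do the work, as an engineer would, in place of code of your own. Each camera call takes 0.05 s, during which the arm holds its last target.

## Working session

There is one attempt and no reset: what is moved stays moved. The work goes in short steps, Python scripts to look and compute and a shell command to move; the robot and the scene stay as the last step left them, time stands still between calls to the robot, and variables do not carry over. Pictures are saved under pics/ and viewed, and the job is handed in when it is done.

```bash
mkdir -p pics; ls; cat > h.py <<'E'
import numpy as np, cv2
from station import ctrl
def grab(n,save=None):
    d=ctrl.get_image(n)
    if save: cv2.imwrite('pics/'+save, cv2.cvtColor(d['color'],cv2.COLOR_RGB2BGR))
    np.savez('/tmp/%s.npz'%n, **{k:np.asarray(v) for k,v in d.items()})
    return d
def load(n): return dict(np.load('/tmp/%s.npz'%n))
def cloud(d):
    h,w=d['depth'].shape
    u,v=np.meshgrid(np.arange(w),np.arange(h))
    K=np.asarray(d['mtx'],float);k1=float(d['k1'])
    p=cv2.undistortPoints(np.stack([u,v],-1).reshape(-1,1,2).astype(float),K,np.array([k1,0,0,0,0.]),)
    p=p.reshape(h,w,2);z=d['depth']
    c=np.dstack([p[...,0]*z,p[...,1]*z,z])
    R=cv2.Rodrigues(np.asarray(d['rvec'],float))[0];t=np.asarray(d['tvec'],float).reshape(3)
    W=(c-t)@R
    W[z<=0]=np.nan
    return W
E
python3 - <<'E'
from h import *
for n in('scene','top'):
    d=grab(n,n+'0.png');R=cv2.Rodrigues(np.asarray(d['rvec'],float))[0]
    print(n,-R.T@np.asarray(d['tvec']).ravel(),R[2],d['k1'])
print(ctrl.observe())
E
```

```text
pics
scene [1.04975415 0.11108618 0.91039509] [-0.54788409 -0.15685306 -0.8217178 ] -0.001704101200811276
top [ 0.47875504 -0.02193676  0.94630024] [ 0.135676    0.02554719 -0.99042383] -0.10402973805753492
{'time_s': 0.1, 'qpos': array([-1.29494830e+00,  2.60646531e-01, -1.39232311e-01,  1.17269899e+00,
       -4.78125085e-05,  1.57077600e+00]), 'qvel': array([ 0.00074474, -0.00044612,  0.00240269,  0.0019549 , -0.00076112,
       -0.00058771]), 'joint_efforts': array([ 2.76834835e-04, -4.06508231e+01,  2.54527795e+01,  1.01327203e-02,
       -1.00224124e-04, -4.92852138e-06]), 'tcp_pos': array([ 0.14282219, -0.50460966,  0.25253624]), 'eef_rot': array([-3.11001293e+00, -4.31718557e-01,  4.58847843e-04]), 'force': array([0.04729174, 0.49074474, 0.02714086]), 'ft_torque': array([0.02718696, 0.07349516, 0.00464247]), 'width': 0.08525824869287385}
```

View pics/scene0.png

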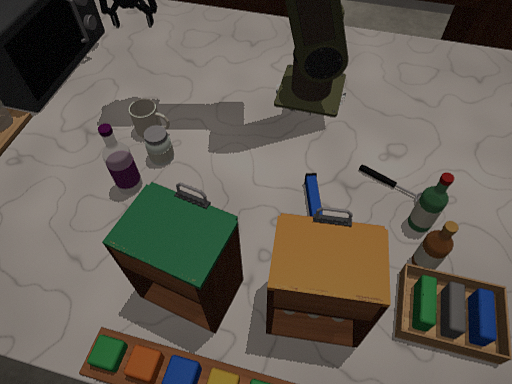

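View pics/top0.png

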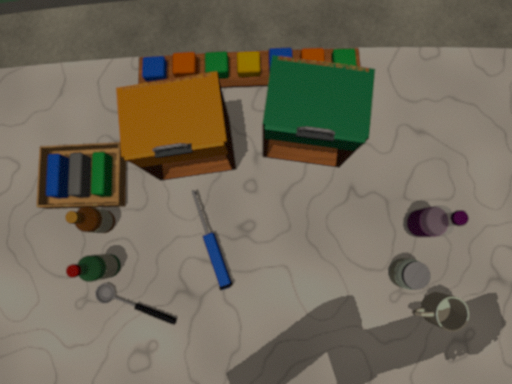

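The top view shows the pole at about (215,250), with its black rear at (225,284) and its hook end at (196,192). The green hatch's eye is at (315,132) and the amber one's at (172,150). The bottle, jar and mug stand to the right at about (430,220) to (445,310). Next I measure these.

```bash
python3 - <<'E'
from h import *
np.set_printoptions(precision=4,suppress=True)
d=load('top');W=cloud(d);c=d['color'].astype(int)
hsv=cv2.cvtColor(d['color'],cv2.COLOR_RGB2HSV)
print('counter z',np.nanmedian(W[220:260,300:350,2]))
def st(m,name):
    P=W[m];P=P[~np.isnan(P[:,0])];print(name,len(P),P.min(0),P.max(0),np.median(P,0))
    return P
box=np.zeros(c.shape[:2],bool);box[228:292,198:236]=1
blue=box&(hsv[...,0]>100)&(hsv[...,0]<130)&(hsv[...,1]>120)
P=st(blue,'blue');top=P[P[:,2]>0.03]
xy=top[:,:2].astype(np.float32);r=cv2.minAreaRect(xy);print(r,np.median(top[:,2]));print(cv2.boxPoints(r))
# handle incl. black
m=box&(W[...,2]>0.028);P=W[m];print(cv2.boxPoints(cv2.minAreaRect(P[:,:2].astype(np.float32))),np.median(P[:,2]))
# rod
box[:]=0;box[185:235,188:212]=1
m=box&(W[...,2]>0.02);P=st(m,'rod')
ii=np.argwhere(m)
for v in range(185,235,4):
    mm=m[v];
    if mm.any(): print(v,np.where(mm)[0][[0,-1]],np.median(W[v][mm],0))
# locker tops
for n,(a,b,e,f) in {'amber':(75,165,115,225),'green':(58,150,262,375)}.items():
    box[:]=0;box[a:b,e:f]=1
    m=box&(W[...,2]>0.2);P=W[m];print(n,len(P)); 
    zz=P[:,2];print(np.histogram(zz,bins=np.arange(.2,.36,.01)))
    T=P[(zz>.255)&(zz<.30)];print(cv2.boxPoints(cv2.minAreaRect(T[:,:2].astype(np.float32))))
    E=P[zz>.292];print('eye',len(E),E.mean(0),E.min(0),E.max(0))
E
```

```text
counter z 0.00040294352581539395
blue 615 [0.3752 0.058  0.0247] [0.5043 0.1188 0.0458] [0.4392 0.0884 0.0403]
((0.4400320053100586, 0.08925673365592957), (0.13146016001701355, 0.02675093710422516), 18.468046188354492) 0.04037465879444245
[[0.3734 0.0811]
 [0.3819 0.0557]
 [0.5066 0.0974]
 [0.4981 0.1228]]
[[0.3664 0.0825]
 [0.3757 0.0536]
 [0.5229 0.1009]
 [0.5136 0.1298]] 0.04029543587813743
rod 160 [0.5018 0.1012 0.0295] [0.6118 0.1479 0.0446] [0.5515 0.1263 0.0377]
193 [192 195] [0.6039 0.1441 0.0363]
197 [194 196] [0.5934 0.1398 0.0396]
201 [195 197] [0.5837 0.1379 0.0379]
205 [196 199] [0.5737 0.1339 0.0379]
209 [198 200] [0.5638 0.1304 0.0362]
213 [199 202] [0.5538 0.1269 0.0371]
217 [200 203] [0.5441 0.1248 0.036 ]
221 [202 204] [0.5341 0.1211 0.0374]
225 [203 206] [0.5241 0.1176 0.0388]
229 [204 207] [0.5143 0.115  0.0375]
233 [206 211] [0.5045 0.108  0.0388]
amber 8480
(array([  87,   94,  115,  114,  124,  103,   94, 7526,   87,   11,   33,
         92,    0,    0,    0]), array([0.2 , 0.21, 0.22, 0.23, 0.24, 0.25, 0.26, 0.27, 0.28, 0.29, 0.3 ,
       0.31, 0.32, 0.33, 0.34, 0.35]))
[[0.6327 0.238 ]
 [0.6553 0.0376]
 [0.8074 0.0547]
 [0.7848 0.2551]]
eye 134 [0.651  0.1362 0.3101] [0.6454 0.1064 0.2923] [0.6571 0.1705 0.3162]
green 8687
(array([  96,  106,  100,  113,  113,   87,   83, 7787,   65,   10,   34,
         93,    0,    0,    0]), array([0.2 , 0.21, 0.22, 0.23, 0.24, 0.25, 0.26, 0.27, 0.28, 0.29, 0.3 ,
       0.31, 0.32, 0.33, 0.34, 0.35]))
[[ 0.6492 -0.2237]
 [ 0.8028 -0.2497]
 [ 0.8363 -0.0514]
 [ 0.6827 -0.0255]]
eye 133 [ 0.6719 -0.1239  0.3103] [ 0.6652 -0.1557  0.2923] [ 0.6796 -0.0937  0.3157]
```

```bash
python3 - <<'E'
import cv2
for n,(y0,y1,x0,x1) in {'top':(50,300,110,380),'scene':(160,350,90,400)}.items():
    i=cv2.imread(f'pics/{n}0.png')[y0:y1,x0:x1]
    f=800/i.shape[1]; f=min(f,600/i.shape[0]); cv2.imwrite(f'pics/{n}0z.png',cv2.resize(i,None,fx=f,fy=f,interpolation=cv2.INTER_CUBIC))
E
```

```text
(no output)
```

View pics/top0z.png

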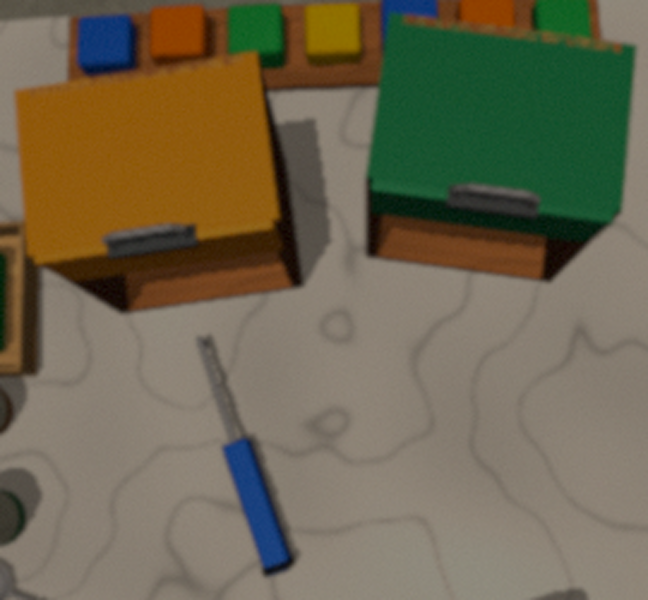

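View pics/scene0z.png

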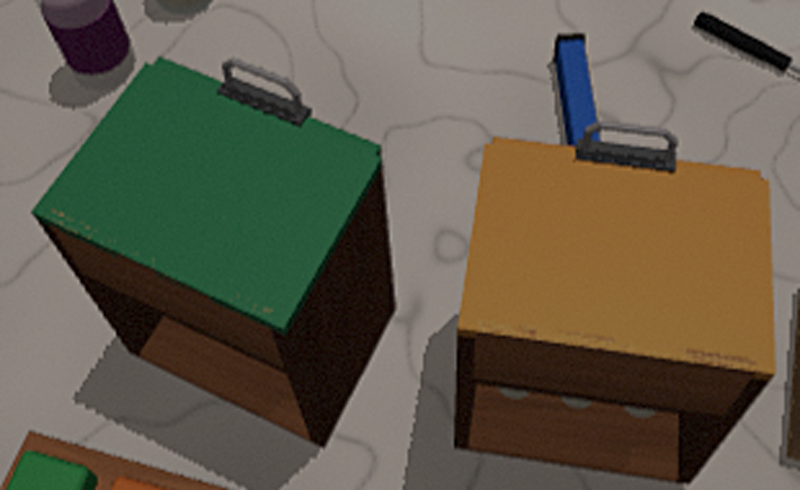

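```bash
python3 - <<'E'
from h import *
np.set_printoptions(precision=4,suppress=True)
o=ctrl.observe();R=cv2.Rodrigues(np.array(o['eef_rot']))[0];print(R)
print('tool y yaw',np.degrees(np.arctan2(R[1,1],R[0,1])))
d=load('top');W=cloud(d)
for n in('top','scene'):
    W=cloud(load(n))
    for nm,(x,y) in dict(g=(.672,-.124),a=(.651,.136)).items():
        m=(W[...,2]>.306)&(W[...,2]<.33)&(np.hypot(W[...,0]-x,W[...,1]-y)<.05)
        P=W[m];print(n,nm,len(P),np.median(P,0),'z hi',np.percentile(P[:,2],95),cv2.fitLine(P[:,:2].astype(np.float32),cv2.DIST_L2,0,.01,.01).ravel(), P.min(0),P.max(0))
    # front face of green hatch & top
    T=W[(W[...,2]>.27)&(W[...,2]<.28)&(W[...,1]<0.0)&(W[...,0]>.6)];print(cv2.minAreaRect(T[:,:2].astype(np.float32)),np.median(T[:,2]))
    print(cv2.boxPoints(cv2.minAreaRect(T[:,:2].astype(np.float32))))
W=cloud(load('top'))
for nm,(a,b,e,f) in dict(bottleP=(205,240,400,470),jar=(250,292,385,435),mug=(290,330,410,470),gb=(250,285,60,125),bb=(203,235,60,120),ladle=(280,325,95,180)).items():
    P=W[a:b,e:f].reshape(-1,3);P=P[P[:,2]>.012];print(nm,P.min(0),P.max(0))
E
```

```text
[[ 0.9622  0.2724 -0.0005]
 [ 0.2724 -0.9622  0.0017]
 [-0.     -0.0018 -1.    ]]
tool y yaw -74.19390753840638
top g 115 [ 0.6716 -0.1242  0.3122] z hi 0.3145725424433025 [ 0.1685  0.9857  0.6717 -0.1248] [ 0.6653 -0.1531  0.3061] [ 0.6796 -0.0969  0.3157]
top a 112 [0.651  0.1366 0.3124] z hi 0.314295297342015 [ 0.1067 -0.9943  0.6511  0.1369] [0.6454 0.1092 0.3071] [0.6567 0.1669 0.3162]
((0.7427420020103455, -0.13769973814487457), (0.20136485993862152, 0.15577760338783264), 80.35690307617188) 0.27540166676649847
[[ 0.6491 -0.2239]
 [ 0.8027 -0.25  ]
 [ 0.8364 -0.0515]
 [ 0.6828 -0.0254]]
scene g 98 [ 0.6736 -0.1215  0.3122] z hi 0.3148705854725783 [ 0.1638  0.9865  0.6739 -0.1227] [ 0.6671 -0.1524  0.3062] [ 0.6805 -0.0966  0.3164]
scene a 114 [0.6524 0.1376 0.3125] z hi 0.3147350229345087 [ 0.1079 -0.9942  0.6528  0.1382] [0.6474 0.1098 0.3061] [0.6582 0.1676 0.3159]
((0.7421844005584717, -0.13784436881542206), (0.20193815231323242, 0.15658241510391235), 80.02497100830078) 0.27609122098382954
[[ 0.6476 -0.2237]
 [ 0.8018 -0.2508]
 [ 0.8368 -0.052 ]
 [ 0.6826 -0.0248]]
bottleP [ 0.4767 -0.4383  0.0122] [ 0.5466 -0.3753  0.2328]
jar [ 0.3578 -0.3973  0.0127] [ 0.4289 -0.3296  0.1043]
mug [ 0.2627 -0.4883  0.0121] [ 0.3408 -0.3726  0.0939]
gb [0.3832 0.3379 0.0125] [0.4606 0.3925 0.2037]
bb [0.512  0.3307 0.0121] [0.5854 0.5003 0.1841]
ladle [0.2867 0.1961 0.012 ] [0.4032 0.4036 0.1217]
```

```bash
python3 -m crank '[0.02,0.037,0,0,0,1, 0.047,0.088,0,0,0,2, 0.075,0.14,0,0,0,2.5, 0.103,0.193,0,0,0,2.5, 0.131,0.245,0,0,0,2.5, 0.159,0.297,0,0,0,2.5, 0.187,0.35,0,0,0,2.5, 0.215,0.402,0,0,0,2.5]' 0.0854 60
python3 -m crank '[0.028,0.052,-0.02,0,0,0, 0.056,0.104,-0.06,0,0,0, 0.084,0.156,-0.09,0,0,0, 0.1,0.187,-0.12,0,0,0, 0.108,0.202,-0.13,0,0,0, 0.108,0.202,-0.13,0,0,0]'
```

```text
time_s: 1.1
tcp_pos: [0.3583, -0.1013, 0.2533]
eef_rot: [3.101, 0.499, 0.0]
force: [0.9, -0.7, -0.0]
width: 0.0857
time_s: 1.85
tcp_pos: [0.4654, 0.099, 0.1227]
eef_rot: [3.101, 0.502, -0.004]
force: [-0.5, -0.1, 0.6]
width: 0.0855
```

```bash
python3 -m crank '[0,0,-0.03,0,0,0, 0,0,-0.06,0,0,0, 0,0,-0.08,0,0,0, 0,0,-0.095,0,0,0, 0,0,-0.095,0,0,0]'
python3 -m crank '[0,0,0,0,0,0, 0,0,0,0,0,0, 0,0,0,0,0,0, 0,0,0,0,0,0, 0,0,0,0,0,0]' 0.015 60
```

```text
time_s: 2.48
tcp_pos: [0.4651, 0.0972, 0.0287]
eef_rot: [3.102, 0.496, -0.002]
force: [-0.7, -1.1, 0.1]
width: 0.0852
time_s: 3.1
tcp_pos: [0.4666, 0.099, 0.029]
eef_rot: [-3.102, -0.5, -0.002]
force: [-0.1, -0.5, 5.6]
width: 0.0274
```

```bash
python3 -m crank '[0,0,0.02,0,0,0, 0,0,0.06,0,0,0, -0.01,0,0.12,0,0,0, -0.02,0,0.18,0,0,0, -0.03,-0.02,0.24,0,0,0, -0.03,-0.04,0.295,0,0,-3, -0.03,-0.07,0.335,0,0,-8, -0.02,-0.1,0.34,0,0,-13]'
python3 -m crank '[0.01,-0.03,0,0,0,-6, 0.02,-0.06,0,0,0,-11, 0.03,-0.08,0,0,0,-15, 0.032,-0.09,0,0,0,-15, 0.032,-0.09,0,0,0,-15]'
python3 - <<'E'
from h import *
np.set_printoptions(precision=4,suppress=True)
for n in('scene','top'): grab(n,n+'1.png')
o=ctrl.observe();print(o['tcp_pos'],o['eef_rot'],o['time_s'])
for n in('scene','top'):
    d=load(n);W=cloud(d)
    o_=o['tcp_pos']
    m=(W[...,2]>.335)&(W[...,2]<.40)&(W[...,0]>.5)&(np.abs(W[...,1]+.1)<.06)
    P=W[m];hsv=cv2.cvtColor(d['color'],cv2.COLOR_RGB2HSV)[m]
    blue=(hsv[:,0]>100)&(hsv[:,0]<130)&(hsv[:,1]>120)
    u=np.array([.986,-.167]);s=(P[:,:2]-o_[:2])@u
    for lo in np.arange(0,.18,.02):
        q=P[(s>lo)&(s<lo+.02)]
        if len(q):print(n,round(lo,2),len(q),np.median(q,0),q[:,2].min(),q[:,2].max())
    print(s.max())
E
```

```text
time_s: 4.1
tcp_pos: [0.4467, -0.0018, 0.3717]
eef_rot: [3.138, 0.142, 0.009]
force: [0.8, 0.3, -2.2]
width: 0.0272
time_s: 4.72
tcp_pos: [0.4776, -0.0912, 0.3679]
eef_rot: [-3.13, 0.265, 0.002]
force: [-0.5, 0.2, -2.0]
width: 0.0272
[ 0.4775 -0.0905  0.3682] [-3.13    0.2639  0.0012] 4.825
scene 0.02 229 [ 0.5128 -0.0886  0.3721] 0.34178657993722744 0.3819751054805403
scene 0.04 81 [ 0.5186 -0.0965  0.3737] 0.34386476785605835 0.3787224794872903
scene 0.06 37 [ 0.5473 -0.1006  0.3769] 0.3735529463950929 0.37998020258958254
scene 0.08 40 [ 0.5663 -0.1045  0.3766] 0.37335690602165783 0.37926808282139696
scene 0.1 41 [ 0.5865 -0.1079  0.3766] 0.3707173956676012 0.37849876438868546
scene 0.12 41 [ 0.6057 -0.1112  0.3764] 0.37318842044424144 0.37962415389182913
scene 0.14 71 [ 0.6271 -0.1148  0.3712] 0.3485781965375619 0.378501238169372
0.1545226791663711
top 0.1 40 [ 0.5898 -0.1079  0.3762] 0.3730771298601334 0.37824262113538654
top 0.12 67 [ 0.6056 -0.1116  0.3765] 0.3724663132591021 0.3793141574917224
top 0.14 43 [ 0.6222 -0.1137  0.3758] 0.354488133732279 0.37864584817424135
0.15276523420454957
```

```bash
python3 -m crank '[0.015,-0.0025,0,0,0,0, 0.04,-0.007,0,0,0,0, 0.06,-0.01,0,0,0,0, 0.06,-0.01,0,0,0,0, 0.06,-0.01,0,0,0,0, 0.06,-0.01,-0.025,0,0,0, 0.06,-0.01,-0.053,0,0,0, 0.06,-0.01,-0.053,0,0,0]'
python3 - <<'E'
from h import *
for n in('scene','top'):
    grab(n,n+'2.png'); 
i=cv2.imread('pics/scene2.png')[150:300,120:300];j=cv2.imread('pics/top2.png')[60:210,230:410]
cv2.imwrite('pics/z2.png',np.hstack([cv2.resize(a,(400,333),interpolation=cv2.INTER_CUBIC) for a in(i,j)]))
o=ctrl.observe();print(o['tcp_pos'],o['force'])
E
```

```text
time_s: 5.82
tcp_pos: [0.5362, -0.1007, 0.314]
eef_rot: [-3.13, 0.265, 0.006]
force: [-0.5, -0.1, -1.9]
width: 0.027
[ 0.53759751 -0.10100268  0.31625664] [ 0.44738163 -0.78574455 -1.11046617]
```

View pics/z2.png

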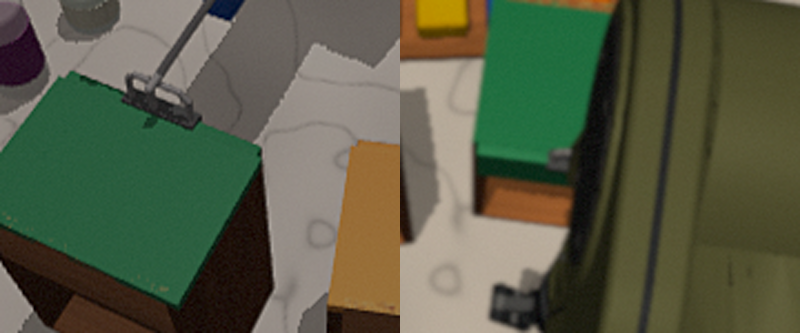

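```bash
python3 -m crank '[-0.0165,0.0028,-0.0018,0,0,0, -0.0268,0.0045,-0.0035,0,0,0, -0.0372,0.0063,-0.0063,0,0,0, -0.0472,0.008,-0.0098,0,0,0, -0.0568,0.0096,-0.0143,0,0,0, -0.0662,0.0112,-0.0196,0,0,0, -0.075,0.0127,-0.0258,0,0,0, -0.0832,0.0141,-0.0328,0,0,0]'
python3 - <<'E'
from h import *
for n in('scene','top'):
    grab(n,n+'3.png'); 
i=cv2.imread('pics/scene3.png')[120:270,120:300];j=cv2.imread('pics/top3.png')[60:210,230:410]
cv2.imwrite('pics/z3.png',np.hstack([cv2.resize(a,(400,333),interpolation=cv2.INTER_CUBIC) for a in(i,j)]))
o=ctrl.observe();print(o['tcp_pos'],o['force'])
E
```

```text
time_s: 6.92
tcp_pos: [0.4541, -0.0869, 0.282]
eef_rot: [-3.13, 0.266, 0.0]
force: [0.9, 1.0, -1.6]
width: 0.0271
[ 0.45298491 -0.08674334  0.28141784] [-0.10060328 -0.05896108 -1.97521362]
```

View pics/z3.png

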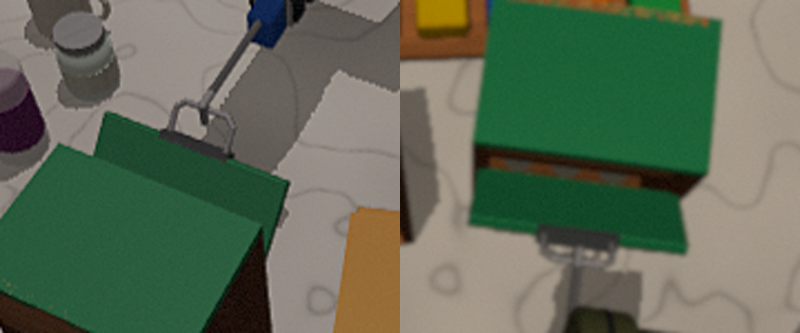

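```bash
python3 -m crank '[-0.0093,0.0016,-0.0093,0,0,0, -0.0175,0.003,-0.0195,0,0,0, -0.0246,0.0042,-0.0307,0,0,0, -0.0305,0.0052,-0.0425,0,0,0, -0.0353,0.006,-0.0549,0,0,0, -0.0388,0.0066,-0.0679,0,0,0, -0.041,0.007,-0.081,0,0,0, -0.0417,0.0071,-0.09,0,0,0]'
python3 - <<'E'
from h import *
np.set_printoptions(precision=4,suppress=True)
for n in('scene','top'):
    grab(n,n+'4.png'); 
i=cv2.imread('pics/scene4.png')[90:240,120:300];j=cv2.imread('pics/top4.png')[60:210,230:410]
cv2.imwrite('pics/z4.png',np.hstack([cv2.resize(a,(400,333),interpolation=cv2.INTER_CUBIC) for a in(i,j)]))
o=ctrl.observe();print(o['tcp_pos'],o['force'])
d=load('top');W=cloud(d);u=np.array([.986,-.167]);v=np.array([.167,.986])
q=W[...,:2]-np.array([.6725,-.1235]);s=-(q@u);t=q@v
for lo in np.arange(0,.16,.01):
    m=(s>lo)&(s<lo+.01)&(np.abs(t)<.09)&(W[...,2]>.12)
    if m.any():print(round(lo,2),m.sum(),np.median(W[m][:,2]),W[m][:,2].min())
E
```

```text
time_s: 8.02
tcp_pos: [0.4168, -0.0807, 0.1936]
eef_rot: [3.129, -0.266, 0.013]
force: [5.5, -0.6, 3.1]
width: 0.0275
[ 0.4167 -0.0807  0.1933] [ 7.7068 -1.0928 -0.9293]
0.0 402 0.19441283560007977 0.19048928616959784
0.01 394 0.19518380355117892 0.19065781544798538
0.02 413 0.19570766128902953 0.19209157061240034
0.03 415 0.19646041753486804 0.19226759922905762
0.04 418 0.1971837724585232 0.19315466318906702
0.05 416 0.1977715941727199 0.1936708454663537
0.06 430 0.19846729159364798 0.19450428183875093
0.07 426 0.1991430675030323 0.19551676303742613
0.08 233 0.19795981613334585 0.18288151768540975
0.09 29 0.19505505092241304 0.19105164845735023
0.1 37 0.1958836423100379 0.1926414070749568
0.11 94 0.19663511272017706 0.19334414718872456
0.12 20 0.20356630666126957 0.20078248293215045
0.13 20 0.2033929425109981 0.2001484002611936
0.14 16 0.20388200478649887 0.19972705568378024
0.15 15 0.20351472737703996 0.2001804129503251
```

View pics/z4.png

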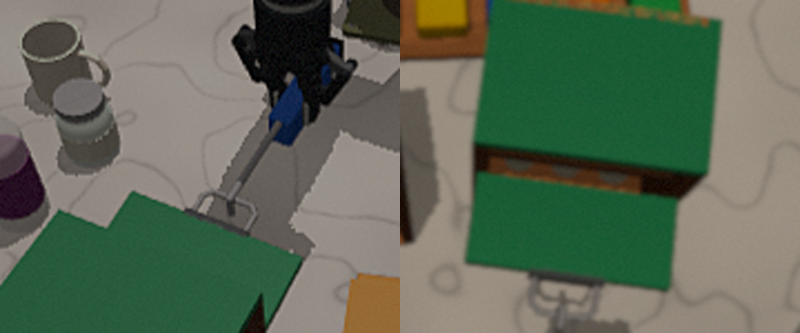

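```bash
python3 -m crank '[0.005,-0.0008,0,0,0,0, 0.005,-0.0008,-0.002,0,0,0, 0.005,-0.0008,-0.004,0,0,0, 0.005,-0.0008,-0.004,0,0,0]'
python3 - <<'E'
from h import *
d=grab('top');W=cloud(d);u=np.array([.986,-.167]);v=np.array([.167,.986])
q=W[...,:2]-np.array([.6725,-.1235]);s=-(q@u);t=q@v
m=(s>0.002)&(s<.08)&(np.abs(t)<.085)&(W[...,2]>.185)&(W[...,2]<.21)
p=np.polyfit(s[m],W[m][:,2],1);print(p,np.pi/2-np.arctan(p[0]))
m=(W[...,2]>.27)&(W[...,2]<.28)&(q@u>.03)&(np.abs(t)<.08)
print('locker top slope',np.polyfit(-s[m],W[m][:,2],1))
o=ctrl.observe();print(o['tcp_pos'],o['force'])
E
```

```text
time_s: 8.62
tcp_pos: [0.4189, -0.0809, 0.1888]
eef_rot: [3.13, -0.266, 0.003]
force: [2.2, -0.6, 2.3]
width: 0.027
[0.07079508 0.19398345] 1.5001191660394233
locker top slope [-0.0012099  0.2754386]
[ 0.41882533 -0.08089003  0.1888058 ] [2.51385967 0.10878724 3.31861368]
```

```bash
python3 -m crank '[0,0,0.004,0,0,0, 0.005,-0.0008,0.004,0,0,0, 0.005,-0.0008,0.004,0,0,0]'
python3 - <<'E'
from h import *
for n in('scene','top'):
    grab(n,n+'5.png'); 
i=cv2.imread('pics/scene5.png')[140:200,180:252];j=cv2.imread('pics/top5.png')[150:210,260:332]
cv2.imwrite('pics/z5.png',np.hstack([cv2.resize(a,(400,333),interpolation=cv2.INTER_CUBIC) for a in(i,j)]))
o=ctrl.observe();print(o['tcp_pos'],o['force'])
E
```

```text
time_s: 9.05
tcp_pos: [0.422, -0.0814, 0.1917]
eef_rot: [-3.13, 0.266, 0.005]
force: [0.6, -0.4, -1.2]
width: 0.0277
[ 0.42209783 -0.08137568  0.19183733] [-0.46369786 -0.20688645 -1.39955287]
```

View pics/z5.png

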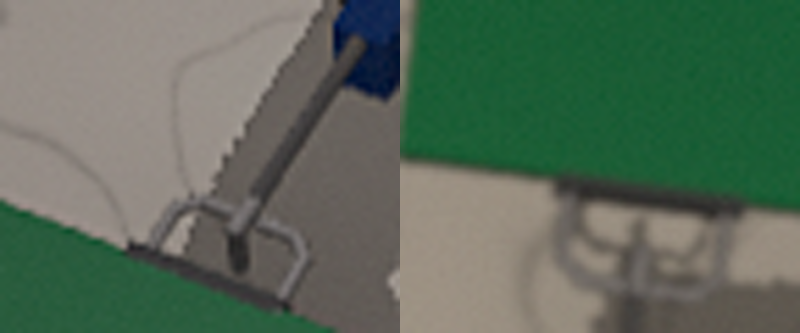

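```bash
python3 -m crank '[0,0,0.01,0,0,0, 0,0,0.03,0,0,0, 0,0,0.06,0,0,0, -0.02,0.003,0.075,0,0,0, -0.05,0.02,0.075,0,0,5, -0.06,0.06,0.075,0,0,14, -0.05,0.1,0.075,0,0,22, -0.03,0.13,0.075,0,0,28]'
python3 -m crank '[0.025,0.025,-0.02,0,0,0, 0.038,0.031,-0.06,0,0,0, 0.038,0.031,-0.11,0,0,0, 0.038,0.031,-0.15,0,0,0, 0.038,0.031,-0.18,0,0,0, 0.038,0.031,-0.205,0,0,0, 0.038,0.031,-0.222,0,0,0, 0.038,0.031,-0.222,0,0,0]'
python3 - <<'E'
from h import *
for n in('scene','top'): grab(n,n+'6.png')
o=ctrl.observe();print(o['tcp_pos'],o['force'])
W=cloud(load('top'))
m=(W[...,2]>.02)&(W[...,0]>.48)&(W[...,0]<.6)&(W[...,1]>.07)&(W[...,1]<.17)&(W[...,2]<.1)
for lo in np.arange(.48,.6,.015):
    q=W[m];q=q[(q[:,0]>lo)&(q[:,0]<lo+.015)]
    if len(q):print(round(lo,3),len(q),np.median(q,0))
E
```

```text
time_s: 10.15
tcp_pos: [0.3924, 0.0497, 0.2684]
eef_rot: [3.1, 0.506, 0.001]
force: [0.5, 0.1, -1.6]
width: 0.0275
time_s: 11.15
tcp_pos: [0.4301, 0.0793, 0.045]
eef_rot: [3.102, 0.5, -0.004]
force: [0.6, 0.1, -1.3]
width: 0.0273
[0.43158359 0.07954791 0.04617669] [ 0.02060585 -0.31772247 -0.68579958]
0.48 20 [0.48951325 0.09728062 0.05693203]
0.495 21 [0.50165999 0.10195574 0.05662139]
0.51 22 [0.51710171 0.10728816 0.05697285]
0.525 24 [0.53262483 0.11300658 0.05792013]
0.54 22 [0.54831257 0.11745354 0.05799297]
0.555 22 [0.56273459 0.12228526 0.05859465]
0.57 10 [0.57198065 0.12447723 0.05846563]
```

View pics/scene6.png

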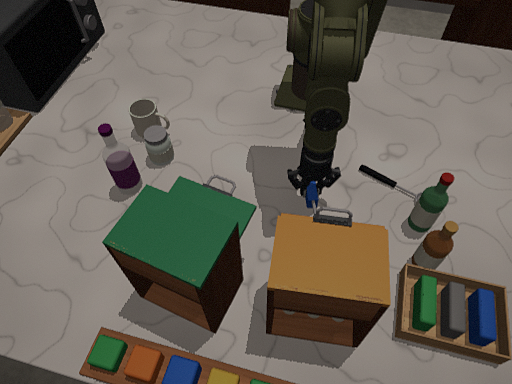

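```bash
python3 -m crank '[0,0,-0.008,0,0,0, 0,0,-0.013,0,0,0, 0,0,-0.016,0,0,0, 0,0,-0.0175,0,0,0, 0,0,-0.0175,0,0,0]'
python3 -m crank '[0,0,0,0,0,0]' 
```

```text
time_s: 11.88
tcp_pos: [0.4324, 0.0798, 0.029]
eef_rot: [-3.101, -0.5, -0.004]
force: [0.9, -0.7, 7.4]
width: 0.0276
time_s: 12.0
tcp_pos: [0.4324, 0.0798, 0.029]
eef_rot: [-3.101, -0.5, -0.004]
force: [0.2, 0.4, 7.1]
width: 0.0271
```

```bash
python3 -m crank '[0,0,0,0,0,0, 0,0,0,0,0,0, 0,0,0,0,0,0, 0,0,0,0,0,0, 0,0,0,0,0,0]' 0.0854
python3 -m crank '[0,0,0.01,0,0,0, 0,0,0.04,0,0,0, 0,0,0.09,0,0,0, 0,0,0.14,0,0,0, -0.04,0,0.19,0,0,0, -0.08,-0.03,0.22,0,0,0, -0.1,-0.08,0.22,0,0,0, -0.1,-0.14,0.22,0,0,0]'
python3 -m crank '[0,-0.05,0,0,0,0, 0,-0.1,0,0,0,0, 0,-0.1,0,0,0,0]'
python3 - <<'E'
from h import *
for n in('scene','top'): grab(n,n+'7.png')
cv2.imwrite('pics/z7.png',np.hstack([cv2.resize(cv2.imread(f'pics/{n}7.png'),(400,300)) for n in('scene','top')]))
o=ctrl.observe();print(o['tcp_pos'],o['force'],o['time_s'])
W=cloud(load('top'))
u=np.array([.986,-.167]);v=np.array([.167,.986])
q=W[...,:2]-np.array([.6725,-.1235]);s=-(q@u);t=q@v
m=(s>0.002)&(s<.08)&(np.abs(t)<.085)&(W[...,2]>.185)&(W[...,2]<.21)
p=np.polyfit(s[m],W[m][:,2],1);print('theta',np.pi/2-np.arctan(p[0]))
m=(W[...,2]>.306)&(W[...,2]<.33)&(np.hypot(W[...,0]-.651,W[...,1]-.136)<.05);print('amber eye',m.sum(),np.median(W[m],0))
m=(W[...,2]>.028)&(W[...,2]<.1)&(np.hypot(W[...,0]-.43,W[...,1]-.08)<.16)&(W[...,1]<.15)
P=W[m];print(cv2.minAreaRect(P[:,:2].astype(np.float32)),P[:,2].max())
for lo in np.arange(.32,.6,.03):
    k=P[(P[:,0]>lo)&(P[:,0]<lo+.03)]
    if len(k):print(round(lo,2),np.median(k,0))
E
```

```text
time_s: 12.62
tcp_pos: [0.431, 0.0794, 0.0279]
eef_rot: [3.102, 0.5, -0.0]
force: [1.2, -0.6, -0.7]
width: 0.0855
time_s: 13.62
tcp_pos: [0.3297, -0.061, 0.2494]
eef_rot: [3.1, 0.505, 0.004]
force: [0.7, 0.2, 0.5]
width: 0.0851
time_s: 14.0
tcp_pos: [0.331, -0.1633, 0.2487]
eef_rot: [3.102, 0.489, 0.002]
force: [0.6, 0.2, -0.0]
width: 0.0853
[ 0.33056397 -0.16049397  0.24826943] [0.79807513 0.2154978  0.31631333] 14.1
theta 1.497277785995437
amber eye 113 [0.65090466 0.13670561 0.31241223]
((0.4563610255718231, 0.08813519775867462), (0.2522289752960205, 0.029743729159235954), 18.501277923583984) 0.046436420001353666
0.32 [0.34394341 0.0520915  0.04148765]
0.35 [0.3649546  0.05643399 0.04012852]
0.38 [0.39525658 0.06528006 0.04018789]
0.41 [0.42469077 0.07630284 0.04055742]
0.44 [0.45365694 0.08546972 0.03997647]
0.47 [0.48252724 0.09721556 0.03710048]
0.5 [0.51655799 0.10666869 0.03751506]
0.53 [0.54371897 0.11623695 0.03828586]
0.56 [0.56857474 0.12349154 0.03732205]
```

View pics/z7.png

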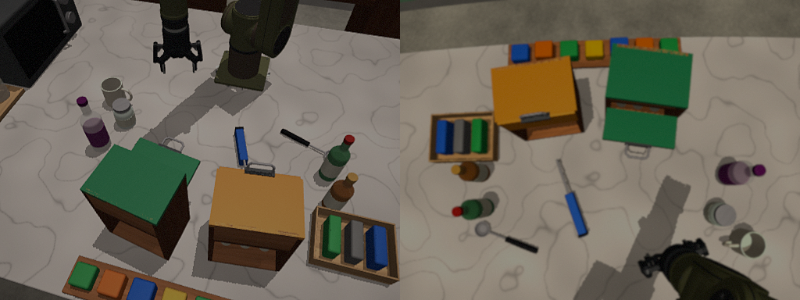

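```bash
python3 -c "
from station import ctrl
print(ctrl.sign_off())"
```

```text
the job is handed in; nothing more can be done
None
```

The green hatch is swung all the way down, and the job was handed in at about 14 s of the 51 s allowed. I gripped the pole by its handle, hooked the prong behind the bar of the green eye and drew the hatch down. I then unhooked the pole and laid it on a clear part of the counter.

Last checks before hand-in:
- **Green hatch:** it measured about 1.497 rad, against 1.500 while I was pressing it on its stop. The difference is within measurement noise. Only the pole was used on it.
- **Amber hatch:** its eye has not moved (within 0.2 mm), so it is still as it started.
- **Pole:** it lies flat, with its handle top at 40 mm and rod top at about 38 mm, clear of the other objects.
- **Arm:** it has withdrawn and touches nothing. The largest wrist force I read was about 8 N.

None of the checks failed or disagreed.

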